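# Sort the candles and flavourings into two totes and stack them end for end

### The job

Clear the odds and ends into the two storage totes: one tea light flat in each bay of the slate-grey tote, and the brown dropper bottle and the spice jar standing upright in the sand-coloured tote, one in each bay. The sand-coloured tote must end up stacked on the slate-grey one, turned end for end so that its orange end is over the plain end and its feet sit fully in the rim seats instead of nesting. Leave the red pot and the egg timer standing where they are.

Things in the scene. Friction and masses are not known exactly. Their poses are not given: they have to be found in the camera images.
- base_tote: slate-grey stack-and-nest tote, one short end orange, 320 g, loose; 180 x 132 mm, 58 mm high. A ridge across the middle (18 mm thick along x at its top, 30 mm at its foot, 69 mm long, 58 mm high) parts two bays: floors 59 (x) x 96 (y) mm centred at x = +45 and -45 mm, 3 mm above the underside; end and side walls 49 mm high. Origin: centre of underside; x along its length to the orange end, z up
- top_tote: sand-coloured (light tan) tote, one short end orange, 200 to 340 g, loose; same shape, size and axes as the slate-grey one. Lift it by the top 28 mm of the ridge, pinched from above along its x, while it is empty: with bottles in the bays the gripper has no room. At the start both totes lie crosswise with the orange end to the robot's left
- base_tote_end (a point): middle of the top edge of the orange end of the slate-grey tote, 88.5 mm along its x, 49 mm above its underside. Orange over orange a second tote sinks in and nests (underside about 29 mm above this one's); orange over plain, centred, its four feet drop between 5 mm high lips into seats on the rim (2.5 mm play each way): underside 44 mm above this one's, 41 mm free height below it
- top_tote_end (a point): middle of the top edge of the orange end of the sand-coloured tote: 88.5 mm along its x from its origin, 49 mm above its underside. Mind a wall cabinet over the back of the worktop (front face at world x = 0.61 m, underside 0.56 m up, y from -0.43 to 0.24): swing the arm drawn in. A wire dish rack 140 mm high stands behind the totes, from about x = 0.58 m
- tea_light_a: tea light candle, green wax in a low metal cup, 38 mm across, 15 mm high; origin: centre of the underside, z up; about 14 g; loose on the worktop
- tea_light_b: the other tea light, green wax in a low metal cup, 38 mm across, 15 mm high (17 mm to the wick); origin: centre of the underside, z up; about 14 g; loose on the worktop
- vanilla_drops: small brown glass dropper bottle with a black rubber top and pale label, 102 mm tall; body 33 mm across up to 62 mm, then a collar 24 mm across and a thin bulb; origin: centre of the underside, z up; 50 to 100 g; grasp the body
- spice_jar: round glass spice jar with black cap and dark blue label, 41 mm across, 105 mm tall; origin: centre of the underside, z up; 75 to 155 g. It stands on the front part of the worktop; another dark jar far back in the right corner is not meant
- red_pot: bystander: round pot of cream with a red lid, 58 mm across, 50 mm tall, 90 g, loose; stands among the things to be sorted; to be left alone; origin: centre of the underside
- egg_timer: bystander: white dome-shaped egg timer, 61 mm across, 61 mm tall, loose, on the strip in front of the sink; to be left alone; origin: centre of the underside

How it is judged:
At the end, for the whole second after the job is handed in: A tea light flat in each bay of the grey tote; bottle and jar upright (0.15 rad), one per bay of the sand tote, which stands on the grey one, orange over plain: centres within 8 mm, axes 0.08 rad, undersides 40 to 47.5 mm apart, both level (0.05 rad); all at rest (0.02 m/s) (y of tea_light_a in the frame of base_tote between -0.05 and 0.05 m and z of tea_light_a in the frame of base_tote between -0.002 and 0.012 m and angle between each of tea_light_a, tea_light_b, vanilla_drops, spice_jar's own z axis and vertical below 0.15 rad and y of tea_light_b in the frame of base_tote between -0.05 and 0.05 m and z of tea_light_b in the frame of base_tote between -0.002 and 0.012 m and y of vanilla_drops in the frame of top_tote between -0.05 and 0.05 m and z of vanilla_drops in the frame of top_tote between -0.002 and 0.012 m and y of spice_jar in the frame of top_tote between -0.05 and 0.05 m and z of spice_jar in the frame of top_tote between -0.002 and 0.012 m and ((x of tea_light_a in the frame of base_tote between 0.018 and 0.078 m and x of tea_light_b in the frame of base_tote between -0.078 and -0.018 m) or (x of tea_light_a in the frame of base_tote between -0.078 and -0.018 m and x of tea_light_b in the frame of base_tote between 0.018 and 0.078 m)) and ((x of vanilla_drops in the frame of top_tote between 0.018 and 0.078 m and x of spice_jar in the frame of top_tote between -0.078 and -0.018 m) or (x of vanilla_drops in the frame of top_tote between -0.078 and -0.018 m and x of spice_jar in the frame of top_tote between 0.018 and 0.078 m)) and horizontal distance between top_tote and base_tote below 0.008 m and z of top_tote in the frame of base_tote between 0.04 and 0.0475 m and angle between the x axis of top_tote and the x axis of base_tote, either way round below 0.08 rad and x of top_tote_end in the frame of base_tote below -0.07 m and angle between each of top_tote, base_tote's own z axis and vertical below 0.05 rad and height (world z) of base_tote between -0.004 and 0.006 m and linear speed of each of tea_light_a, tea_light_b, vanilla_drops, spice_jar, base_tote, top_tote below 0.02 m/s); the robot touches nothing.
It fails at once if the red pot or the egg timer is pushed more than 30 mm or tipped over (distance of any of red_pot, egg_timer from where it was at the start of the episode above 0.03 m or angle between any of red_pot, egg_timer's own z axis and vertical above 0.4 rad).
It also fails if it takes over 120 s, if anything falls off the work surface, if the arm or the gripper's body presses on something with over 40 N, if the wrist force passes 120 N, or if a joint passes its speed limit or range.

### The arm

A 7-joint arm with a two-finger parallel gripper is mounted at the origin on a cart in front of the work surface, level with it; the furniture and walls round the work are solid. World frame = base frame: x ahead of the robot, y to its left, z up, the work surface at z = 0. Lengths are in m, angles in rad, forces in N, time in s.
With the tool pointing down it reaches from about 0.4 to 0.9 m from the base axis. Payload 5.5 kg.
Tool frame: the origin (TCP) lies midway between the tips of the shut fingers; the grasp point (between the pads) lies 19 mm behind it (manip.grip_depth is the distance from the TCP to the grasp point, in m); z points along the fingers, y is the line along which they close (so a half turn about z gives the same grasp; the last joint's range is limited). The gripper opens to 92 mm and grips with 3 to 60 N. Pads are 19 mm wide; open, the fingers measure 130 mm over their backs; the gripper's body (75 mm by 190 mm) begins 47 mm behind the grasp point.
Start: joints at [-0.994, 0.501, -0.427, 1.55, 0.221, 1.138, -0.21], TCP at [0.201, 0.618, 0.227] pointing down, gripper open.
Joint ranges: [-2.88, 2.88], [-0.31, 2.03], [-1.54, 1.56], [0.2, 2.42], [-1.41, 4.55], [0.19, 2.02], [-2.57, 2.57]. Speed limits (rad/s): [2.57, 2.57, 3.14, 3.14, 3.14, 3.14, 3.14].

### API

Orientations are given as a unit quaternion [x, y, z, w].
In Python, from bench import manip, effector, viewer gives the robot as it stands. Calls block until the motion is done:
- manip.move_pose(position, orientation): joint-space move of the TCP to a pose.
- manip.servo_line(position, ori=None, vel=0.15): straight line of the TCP; ori=None keeps the orientation; vel is the mean speed in m/s.
- manip.movej(angles): joint-space move.
- effector.open_jaws() and effector.close(f_grip=None): open the fingers fully, or close them until they stop; f_grip is the grip in N (None keeps the last).
- manip.sleep(seconds).
- manip.solve_ik(position, orientation): joint angles nearest the present ones, or None.
- viewer.get_image(name): name is "scene" or "side" or "wrist"; returns the picture (420x560x3 uint8, red, green, blue); there is no depth.
- viewer.get_calibration(name): a dict with "vfov" (degrees; the focal length in pixels is half the picture's height over the tangent of half this angle, whatever the lens; pixels are square), "cx", "cy" (the principal point, pixels), "eye" and "attitude" of the camera in the world. Camera axes: x right, y down, z forward; pixel columns grow to the right and rows downward; lengths in m; the calibration is good to about 2 mm. A picture is of the moment at which its call begins: read the wrist's pose just before it. get_calibration takes no time and is no camera call; for the wrist camera it gives the pose at the moment of the call.
A pose or a line that the arm cannot do raises manip.PlanningError and nothing moves.
- manip.hand_in(): hands the job in; it is judged then, once.
Readings, each from a call of its own:
- manip.current_clock(): time.
- manip.current_q(): joint angles.
- manip.current_joint_velocities(): joint speeds.
- manip.current_tau(): joint torques, N m.
- manip.current_tool_pos(): TCP position.
- manip.current_tcp_rot(): TCP orientation.
- manip.current_force(): force on the tool from outside, world axes, zero at the start.
- manip.current_wrist_torque(): the same for the moment, N m.
- manip.current_finger_gap(): finger opening in m.
- manip.current_gripper_force(): force on a finger pad.
Only numpy, scipy, OpenCV 4.12 (cv2) and the standard library are available. Lean on these libraries where they do the work, as an engineer would, in place of code of your own. Each camera call takes 0.05 s, during which the arm holds its last target. There are 200 camera calls.

## Working session

There is one attempt and no reset: what is moved stays moved. The work goes in short steps, each a Python script; the robot and the scene stay as the last script left them, time stands still between calls to the robot, and variables do not carry over. Pictures are saved under pics/ and viewed, at most 14 in all, crops included, and the job is handed in when it is done.

```bash
ls; mkdir -p pics; python3 - <<'E'
from bench import manip, effector, viewer
import cv2
for n in ("scene","side","wrist"):
    im=viewer.get_image(n); cv2.imwrite(f"pics/{n}0.png",im[:,:,::-1]); 
    print(n,viewer.get_calibration(n))
print(manip.current_clock(),manip.current_tool_pos(),manip.current_tcp_rot(),manip.grip_depth)
E
```

```text
pics
scene {'vfov': 43.676082019741536, 'cx': 278.64649569654733, 'cy': 219.5502911344579, 'eye': array([-0.69892453, -0.80848728,  1.0117022 ]), 'attitude': array([ 0.78123613, -0.40322327,  0.21002881, -0.42774876])}
side {'vfov': 46.69776820353342, 'cx': 279.3372465613081, 'cy': 207.9092278914433, 'eye': array([ 0.11952807, -0.86015702,  0.90910276]), 'attitude': array([ 0.8955446 , -0.16917706,  0.07336014, -0.40496578])}
wrist {'vfov': 61.182226745116274, 'cx': 280.2605700230466, 'cy': 214.8379563827475, 'eye': array([0.12189098, 0.64322016, 0.38450273]), 'attitude': array([0.79906338, 0.58123979, 0.0895831 , 0.12503158])}
0.15 [0.20052575 0.61772091 0.22591864] [ 1.56244947e-01  9.87718044e-01 -7.49002232e-04 -1.42809136e-04] 0.0188
```

View pics/scene0.png

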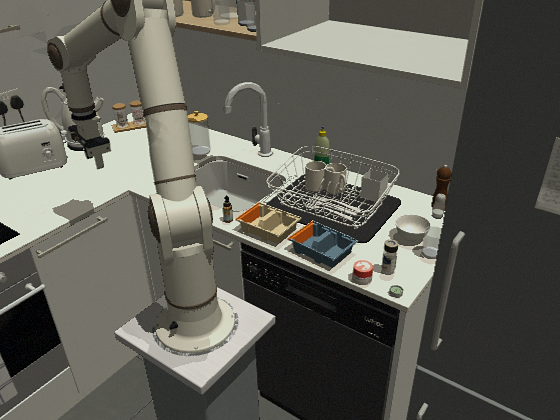

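View pics/side0.png

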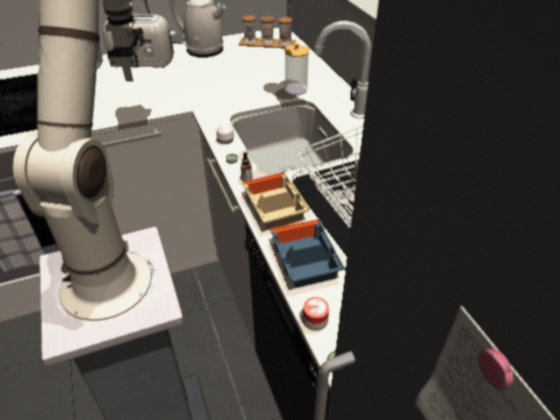

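The scene view shows the sand tote (270,222), grey tote (322,243), bottle (227,208), pot (362,270), jar (390,255) and tea light A (396,291). The side view shows the other tea light (232,158) and the egg timer (224,132). I'll get rough positions first, then survey with the wrist camera.

```bash
cat > h.py <<'E'
from bench import manip, effector, viewer
import cv2, numpy as np
from scipy.spatial.transform import Rotation as R
def ray(cal,uv):
    f=210/np.tan(np.radians(cal["vfov"])/2)
    d=np.array([(uv[0]-cal["cx"])/f,(uv[1]-cal["cy"])/f,1.])
    return R.from_quat(cal["attitude"]).apply(d)
def cast(cal,uv,z):
    d=ray(cal,uv); e=np.asarray(cal["eye"]); return e+d*(z-e[2])/d[2]
def proj(cal,p):
    f=210/np.tan(np.radians(cal["vfov"])/2)
    c=R.from_quat(cal["attitude"]).inv().apply(np.asarray(p)-cal["eye"]); return np.array([cal["cx"]+f*c[0]/c[2],cal["cy"]+f*c[1]/c[2]])
def down(yaw):
    "tool pointing down; tool y (closing line) at world angle yaw from +y"
    return (R.from_euler('z',yaw)*R.from_quat([0,1,0,0])).as_quat()
def snap(name,tag):
    cal=viewer.get_calibration(name); im=viewer.get_image(name)[:,:,::-1].copy(); cv2.imwrite(f"pics/{tag}.png",im); return cal,im
E
python3 - <<'E'
from h import *
np.set_printoptions(precision=3,suppress=True)
s=viewer.get_calibration("scene"); d=viewer.get_calibration("side")
for n,c,uv,z in [("sand",s,(270,222),.04),("grey",s,(322,243),.04),("bottle",s,(227,221),0),("pot",s,(362,279),0),("jar",s,(390,270),0),("tlA",s,(396,291),.012),
  ("sand",d,(277,199),.04),("grey",d,(306,252),.04),("bottle",d,(246,179),0),("tlB",d,(232,158),.015),("timer",d,(225,142),0),("pot",d,(315,303),.05)]:
    print(n,cast(c,uv,z))
w=viewer.get_calibration("wrist"); T=R.from_quat(manip.current_tcp_rot())
print(T.inv().apply(w["eye"]-manip.current_tool_pos()), (T.inv()*R.from_quat(w["attitude"])).as_matrix())
for x in (.40,.43,.46):
  for y in (-.35,-.15,.05,.2):
    for a in (0,np.pi,np.pi/2,-np.pi/2):
      q=manip.solve_ik([x,y,.33],down(a)); print(x,y,round(a,1),None if q is None else np.round(q,2))
E
```

```text
sand [0.471 0.095 0.04 ]
grey [ 0.467 -0.114  0.04 ]
bottle [0.438 0.261 0.   ]
pot [ 0.426 -0.282  0.   ]
jar [ 0.512 -0.331  0.   ]
tlA [ 0.42  -0.394  0.012]
sand [0.48  0.098 0.04 ]
grey [ 0.474 -0.116  0.04 ]
bottle [0.443 0.264 0.   ]
tlB [0.43  0.363 0.015]
timer [0.44 0.48 0.  ]
pot [ 0.427 -0.272  0.05 ]
[ 0.083 -0.    -0.159] [[ 0.    -0.953 -0.304]
 [ 1.     0.001 -0.001]
 [ 0.001 -0.304  0.953]]
0.4 -0.35 0 [-0.28  0.32  1.18  1.76 -0.31  1.28  2.54]
0.4 -0.35 3.1 [-0.2   0.27  1.06  1.75 -0.25  1.26 -0.66]
0.4 -0.35 1.6 [-0.37  0.43  1.37  1.76 -0.44  1.32 -2.04]
0.4 -0.35 -1.6 [-0.1   0.23  0.91  1.75 -0.19  1.25  0.86]
0.4 -0.15 0 [-0.19 -0.05  0.47  1.96  0.03  1.23  1.84]
0.4 -0.15 3.1 [-0.24 -0.06  0.51  1.96  0.03  1.23 -1.3 ]
0.4 -0.15 1.6 None
0.4 -0.15 -1.6 [-0.14 -0.05  0.43  1.96  0.02  1.23  0.27]
0.4 0.05 0 [-0.18 -0.08 -0.01  1.99 -0.    1.23  1.38]
0.4 0.05 3.1 [-0.43 -0.09  0.22  2.    0.02  1.23 -1.79]
0.4 0.05 1.6 None
0.4 0.05 -1.6 [-0.27 -0.09  0.08  1.99  0.01  1.23 -0.2 ]
0.4 0.2 0 [-0.23  0.02 -0.3   1.9   0.    1.23  1.04]
0.4 0.2 3.1 [-0.65  0.  
[... 1183 characters left out ...]
.6 [-0.03  0.33  0.81  1.64 -0.25  1.28  0.83]
0.46 -0.15 0 [-0.12  0.07  0.4   1.84 -0.03  1.23  1.86]
0.46 -0.15 3.1 [-0.18  0.07  0.47  1.85 -0.04  1.23 -1.27]
0.46 -0.15 1.6 [-0.98  0.33  1.52  1.86 -0.34  1.28 -2.51]
0.46 -0.15 -1.6 [-0.11  0.07  0.39  1.84 -0.03  1.23  0.29]
0.46 0.05 0 [-0.12  0.04 -0.05  1.88  0.    1.23  1.4 ]
0.46 0.05 3.1 [-0.39  0.03  0.23  1.88 -0.01  1.23 -1.73]
0.46 0.05 1.6 None
0.46 0.05 -1.6 [-0.25  0.03  0.08  1.88 -0.    1.23 -0.16]
0.46 0.2 0 [-0.19  0.12 -0.3   1.79  0.04  1.24  1.07]
0.46 0.2 3.1 [-0.61  0.11  0.16  1.8  -0.02  1.23 -2.02]
0.46 0.2 1.6 [ 0.6   0.33 -1.29  1.77  0.33  1.3   2.38]
0.46 0.2 -1.6 [-0.38  0.11 -0.09  1.79  0.01  1.24 -0.47]
```

```bash
python3 - <<'E'
from h import *
import pickle
out=[]
for i,(x,y) in enumerate([(.40,.24),(.40,-.02),(.40,-.27)]):
    manip.move_pose([x,y,.33],down(0)); manip.sleep(.3)
    cal,im=snap("wrist",f"w{i}"); out.append((cal,im))
pickle.dump(out,open("w.pkl","wb")); print(manip.current_clock(),manip.current_q())
cv2.imwrite("pics/w_all.png",cv2.resize(np.vstack([np.hstack([out[0][1],out[1][1]]),np.hstack([out[2][1],out[2][1]*0])]),(800,600)))
E
```

```text
4.8167 [ 0.31948492  0.07099849  0.23004177  1.84236962 -0.01738829  1.22993105
  2.12713015]
```

View pics/w_all.png

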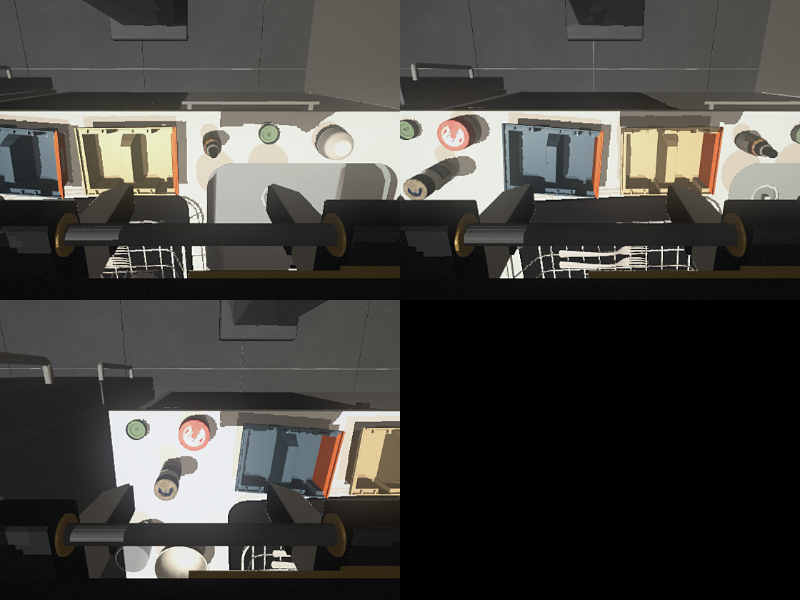

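```bash
python3 - <<'E'
from h import *
import pickle
np.set_printoptions(precision=4,suppress=True)
o=pickle.load(open("w.pkl","rb"))
cal,im=o[1]; cv2.imwrite("pics/c1.png",cv2.resize(im[160:290,135:465],(792,312),interpolation=cv2.INTER_CUBIC))
def blobs(k,lo,hi,z,name,roi,mn=40):
    cal,im=o[k]; hsv=cv2.cvtColor(im,cv2.COLOR_BGR2HSV); m=cv2.inRange(hsv,np.array(lo),np.array(hi))
    mm=np.zeros_like(m); x0,x1,y0,y1=roi; mm[y0:y1,x0:x1]=m[y0:y1,x0:x1]
    mm=cv2.morphologyEx(mm,cv2.MORPH_CLOSE,np.ones((3,3)))
    for c in cv2.findContours(mm,cv2.RETR_EXTERNAL,cv2.CHAIN_APPROX_NONE)[0]:
        if cv2.contourArea(c)<mn: continue
        P=np.array([cast(cal,p,z)[:2]*1000 for p in c[:,0].astype(float)],np.float32)
        (cx,cy),r=cv2.minEnclosingCircle(P); rc=cv2.minAreaRect(P)
        print(name,k,"area",cv2.contourArea(c),"px",c[:,0].mean(0).round(),"circ",np.round((cx,cy,r),1),"rect",np.round(rc[0],1),np.round(rc[1],1),round(rc[2],1))
A=(0,560,150,280)
for k in range(3):
    blobs(k,(35,40,30),(90,255,255),.015,"green",A)
    blobs(k,(3,150,100),(14,255,255),.03,"orange",A)
    blobs(k,(100,60,40),(115,255,255),.049,"grey",A,800)
    blobs(k,(15,50,60),(32,255,255),.049,"sand",A,800)
    blobs(k,(0,80,100),(8,255,255),.05,"red",A,300); 
E
```

```text
green 0 area 448.0 px [376. 187.] circ [427.9 370.2  17.6] rect [428.6 370.7] [31.6 34.8] 47.9
orange 0 area 386.5 px [ 81. 230.] circ [489.1 -31.3  69.9] rect [488.9 -34. ] [  8.3 139.8] 85.5
orange 0 area 342.5 px [244. 217.] circ [479.2 192.7  68.1] rect [479.2 190.9] [136.1   9.8] 0.6
sand 0 area 11033.0 px [186. 220.] circ [474.5 104.4 108.6] rect [477.8 104.3] [143.9 175. ] 1.0
green 1 area 63.0 px [557. 190.] circ [431.8 361.6  13. ] rect [432.6 358.4] [26.   6.7] 13.5
green 1 area 372.5 px [  8. 182.] circ [ 421.9 -389.7   17.5] rect [ 422.4 -387.8] [25.3 34.3] 76.7
orange 1 area 788.5 px [276. 229.] circ [487.6 -22.1  68.2] rect [487.3 -26.2] [ 15.  136.4] 85.6
orange 1 area 1763.5 px [435. 222.] circ [481.1 205.1  67.5] rect [481.3 188.9] [135.   34.2] 0.5
sand 1 area 11483.5 px [376. 221.] circ [474.6 104.4 108. ] rect [470.6 103.8] [159.3 173.3] 0.4
red 1 area 321.0 px [432. 219.] circ [471.7 174.5  53.1] rect [471.6 176.5] [104.8  22.1] 3.0
red 1 area 1457.5 px [ 74. 189.] circ [ 424.2 -280.7   28.4] rect [ 424.  -280.9] [54.6 56.4] 0.1
green 2 area 446.5 px [191. 181.] circ [ 421.3 -391.5   17.3] rect [ 421.2 -390.8] [32.6 33.4] 85.2
orange 2 area 2017.5 px [459. 226.] circ [488.9 -10.3  68.4] rect [487.5 -28.2] [ 39.2 136.8] 85.4
sand 2 area 6646.5 px [524. 230.] circ [481.9  58.2  88.6] rect [479.6  55.1] [148.9 109.2] 4.2
red 2 area 1616.5 px [462. 226.] circ [478.5 -22.6  63.6] rect [477.3 -38.2] [ 38.6 127.1] 85.5
red 2 area 1444.0 px [271. 189.] circ [ 423.4 -280.9   28.4] rect [ 423.9 -280.6] [54.6 54.7] 0.1
```

View pics/c1.png

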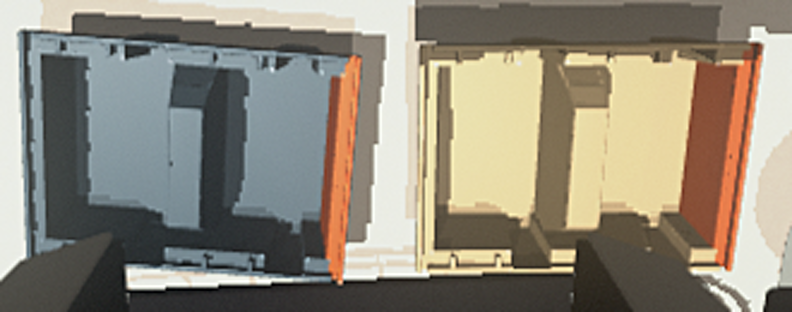

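```bash
cat > tote.py <<'E'
from h import *
def rect(cal,pts):
    P=np.array([cast(cal,p,.049)[:2] for p in pts]); c=P.mean(0)
    # pts order: plain-near, orange-near, orange-far, plain-far
    L=(P[1]+P[2]-P[0]-P[3])/2; W=(P[3]+P[2]-P[0]-P[1])/2
    return c,np.linalg.norm(L),np.linalg.norm(W),np.degrees(np.arctan2(-L[0],L[1])),np.degrees(np.arctan2(W[1],W[0]))
E
python3 - <<'E'
from tote import *
import pickle
np.set_printoptions(precision=4,suppress=True)
o=pickle.load(open("w.pkl","rb")); cal,im=o[1]
C=lambda l:[(135+u/2.4-.3,160+v/2.4-.3) for u,v in l]
print("grey",rect(cal,C([(21,30),(362,55),(340,283),(27,255)])))
print("sand",rect(cal,C([(420,43),(763,43),(730,271),(420,271)])))
for n,l in (("greyridge",[(168,107),(204,107),(168,238),(203,238)]),("sandridge",[(573,107),(608,107),(573,262),(606,262)])):
    print(n,[cast(cal,p,.058)[:2] for p in C(l)])
# bottle, jar: dark blobs
for k,roi,n in ((0,(280,330,165,235),"bottle"),(2,(205,265,225,285),"jar")):
    cal,im=o[k]; x0,x1,y0,y1=roi; cv2.imwrite(f"pics/c_{n}.png",cv2.resize(im[y0:y1,x0:x1],None,fx=6,fy=6,interpolation=cv2.INTER_CUBIC))
a=cv2.imread("pics/c_bottle.png");b=cv2.imread("pics/c_jar.png");h=max(a.shape[0],b.shape[0])
cv2.imwrite("pics/c_bj.png",np.hstack([cv2.copyMakeBorder(q,0,h-q.shape[0],0,10,0) for q in (a,b)])); print(a.shape,b.shape)
E
```

```text
grey (array([ 0.474 , -0.1077]), np.float64(0.1783315944584112), np.float64(0.1317233480059812), np.float64(-4.832883106112944), np.float64(-5.031436447279478))
sand (array([0.4742, 0.1082]), np.float64(0.17816751113499024), np.float64(0.13212648995019383), np.float64(0.14602308966823677), np.float64(0.9875281060410921))
greyridge [array([ 0.4409, -0.1148]), array([ 0.4409, -0.0959]), array([ 0.5161, -0.1195]), array([ 0.5161, -0.1002])]
sandridge [array([0.4404, 0.0978]), array([0.4403, 0.1162]), array([0.5301, 0.1052]), array([0.5301, 0.1235])]
(420, 300, 3) (360, 360, 3)
```

View pics/c_bj.png

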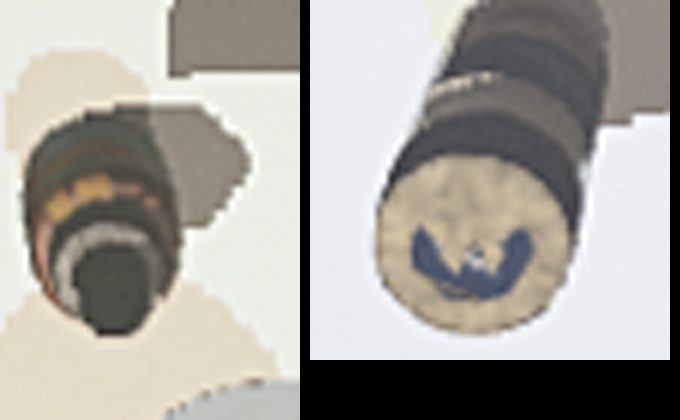

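```bash
python3 - <<'E'
from h import *
import pickle
np.set_printoptions(precision=4,suppress=True)
o=pickle.load(open("w.pkl","rb")); c0=o[0][0]; c2=o[2][0]
print("jar",cast(c2,(232.6,265.1),.105),"r",16.4/355*(c2["eye"][2]-.105), "bottle",cast(c0,(298.8,214.6),.1), cast(c0,(280+104/6,165+272/6),.066))
print("wall",cast(c2,(152,157),0),cast(c2,(165,260),0))
s=viewer.get_calibration("scene"); print("fridge?",[cast(s,p,0) for p in ((410,302),(432,285),(437,345))])
for p,a in (([.4215,-.391,.004],0),([.4215,-.391,.004],-.6),([.4215,-.391,.2],-.6),([.428,.37,.004],0),([.474,-.108,.03],-.085),([.474,.108,.03],0),([.474,-.108,.1],-.085-np.pi),([.474,-.108,.1],np.pi-.085)):
  for s in (0,np.pi):
    q=manip.solve_ik(p,down(a+s)); print(p,round(a+s,2),None if q is None else np.round(q,2))
E
```

```text
jar [ 0.503  -0.3259  0.105 ] r 0.017725100745318193 bottle [0.4405 0.2613 0.1   ] [0.4457 0.2613 0.066 ]
wall [ 0.3908 -0.4457  0.    ] [ 0.5455 -0.4428  0.    ]
fridge? [array([ 0.4129, -0.4414,  0.    ]), array([ 0.5183, -0.4636,  0.    ]), array([ 0.3008, -0.5657,  0.    ])]
[0.4215, -0.391, 0.004] 0 [ 0.53  0.65  0.22  1.89 -0.23  0.62  2.47]
[0.4215, -0.391, 0.004] 3.14 [-0.    0.93  0.99  1.91 -1.01  0.91 -0.06]
[0.4215, -0.391, 0.004] -0.6 [ 0.52  0.65  0.24  1.89 -0.25  0.62  1.88]
[0.4215, -0.391, 0.004] 2.54 [-0.15  1.27  1.35  1.91 -1.35  1.26 -0.48]
[0.4215, -0.391, 0.2] -0.6 [ 0.43  0.37  0.34  1.79 -0.14  1.    1.8 ]
[0.4215, -0.391, 0.2] 2.54 [-0.19  0.79  1.36  1.81 -0.82  1.25 -0.77]
[0.428, 0.37, 0.004] 0 [-0.54  0.65 -0.28  1.9   0.29  0.63  0.57]
[0.428, 0.37, 0.004] 3.14 [-1.62  1.26  1.35  1.93 -1.35  1.26 -1.33]
[0.474, -0.108, 0.03] -0.09 [ 0.12  0.49  0.06  2.1  -0.06  0.56  1.71]
[0.474, -0.108, 0.03] 3.06 [-0.77  1.11  1.35  2.12 -1.26  1.16 -0.42]
[0.474, 0.108, 0.03] 0 [-0.11  0.5  -0.21  2.09  0.18  0.57  1.13]
[0.474, 0.108, 0.03] 3.14 [-1.22  1.11  1.35  2.12 -1.26  1.16 -0.78]
[0.474, -0.108, 0.1] -3.23 [-0.8   0.86  1.36  2.1  -1.    1.09 -0.58]
[0.474, -0.108, 0.1] -0.08 [ 0.11  0.36  0.07  2.07 -0.04  0.71  1.69]
[0.474, -0.108, 0.1] 3.06 [-0.8   0.86  1.36  2.1  -1.    1.09 -0.58]
[0.474, -0.108, 0.1] 6.2 [ 0.11  0.36  0.07  2.07 -0.04  0.71  1.69]
```

```bash
python3 - <<'E'
from h import *
a=cv2.imread("pics/scene0.png")[:,380:]; b=cv2.imread("pics/side0.png")[:,280:440]
f=lambda i:cv2.convertScaleAbs(i,alpha=2.2)
cv2.imwrite("pics/fr.png",cv2.resize(np.hstack([f(a),f(b)]),None,fx=1.42,fy=1.42))
for n in("scene","side"):
    c=viewer.get_calibration(n)
    for x,y in((.36,-.445),(.40,-.445),(.40,-.47),(.33,-.5)):
        print(n,x,y,[proj(c,(x,y,z)).round() for z in(0,.2,.5)])
E
```

```text
scene 0.36 -0.445 [array([403., 313.]), array([412., 255.]), array([428., 148.])]
scene 0.4 -0.445 [array([409., 305.]), array([418., 248.]), array([435., 142.])]
scene 0.4 -0.47 [array([418., 309.]), array([428., 251.]), array([446., 144.])]
scene 0.33 -0.5 [array([418., 328.]), array([428., 269.]), array([447., 159.])]
side 0.36 -0.445 [array([319., 395.]), array([325., 337.]), array([338., 203.])]
side 0.4 -0.445 [array([338., 388.]), array([346., 329.]), array([366., 195.])]
side 0.4 -0.47 [array([343., 399.]), array([353., 341.]), array([375., 207.])]
side 0.33 -0.5 [array([317., 427.]), array([323., 370.]), array([336., 237.])]
```

View pics/fr.png

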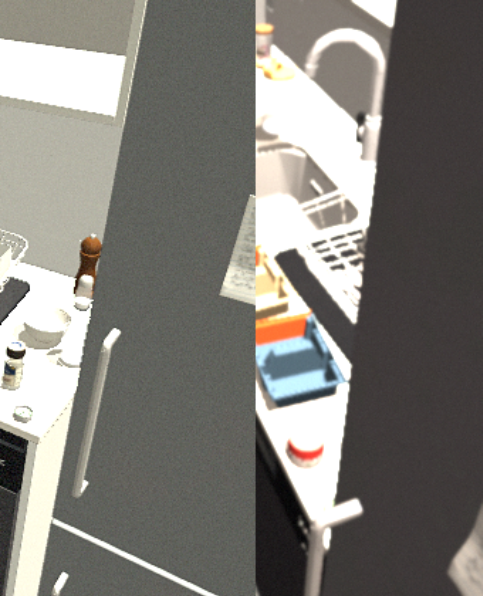

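Fridge face comes out at y≈-0.51 (two views), the totes measure 178×132 mm as they should, and tea lights and pot agree across views. I'll start with tea light A.

```bash
cat > tl.py <<'E'
from h import *
D=-0.085; G=np.array([.474,-.1077]); ax=np.array([-np.sin(D),np.cos(D)]); ay=np.array([-np.cos(D),-np.sin(D)])
def tea(p,yaw,sgn):
    effector.open_jaws()
    manip.move_pose([*p,.15],down(yaw)); manip.servo_line([*p,.004],vel=.15)
    effector.close(f_grip=10); print("gap",manip.current_finger_gap(),manip.current_gripper_force())
    manip.servo_line([*p,.20],vel=.25)
    t=G+sgn*.045*ax+.012*ay
    manip.move_pose([*t,.15],down(-np.pi/2+D)); manip.servo_line([*t,.054],vel=.1); manip.sleep(.3)
    print("gap",manip.current_finger_gap()); effector.open_jaws(); manip.sleep(.2)
    manip.servo_line([*t,.2],vel=.25); print(manip.current_clock(),manip.current_force())
E
python3 - <<'E'
from tl import *
tea((.4215,-.391),-np.pi/2-.52,-1)
manip.move_pose([.40,-.10,.30],down(0)); manip.sleep(.2)
cal,im=snap("wrist","a1"); import pickle; pickle.dump((cal,im),open("a1.pkl","wb"))
E
```

```text
gap 0.03714323682692438 9.999939953559078
gap 0.03700158504516745
13.8333 [-0.11156393 -0.44538244  0.13135225]
```

View pics/a1.png

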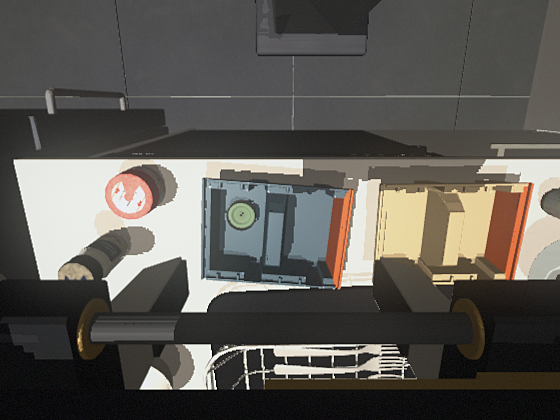

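Tea light A lies flat in the plain-end bay, at (242,214). Next is B, then a closer look at both totes.

```bash
python3 - <<'E'
from tl import *
tea((.428,.370),-np.pi/2,1)
ims=[]
import pickle
for i,y in enumerate((-.108,.108)):
    manip.move_pose([.385,y,.24],down(0)); manip.sleep(.25)
    ims.append(snap("wrist",f"b{i}"))
pickle.dump(ims,open("b.pkl","wb")); print(manip.current_clock())
cv2.imwrite("pics/b.png",cv2.resize(np.vstack([m[150:330] for c,m in ims]),None,fx=1.42,fy=1.42))
E
```

```text
gap 0.03669584015609039 9.993809769657673
gap 0.03674483444701253
25.775 [ 0.57324352  0.25546858 -0.47585413]
28.8167
```

View pics/b.png

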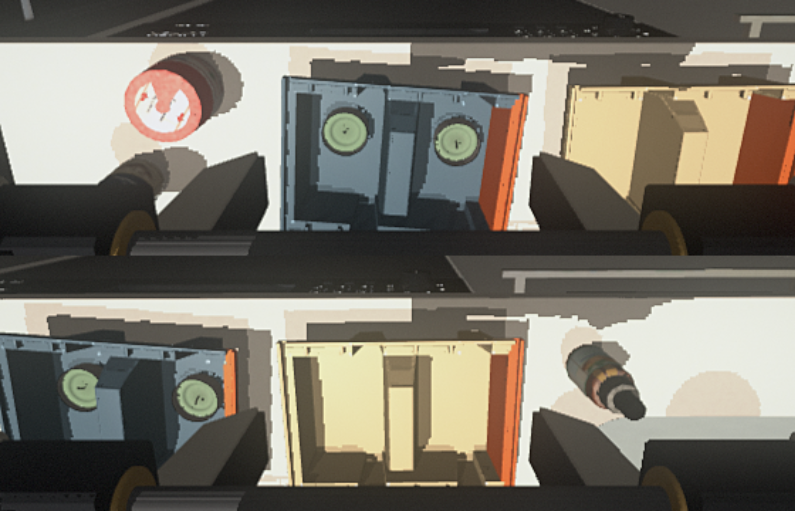

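```bash
python3 - <<'E'
from tote import *
import pickle
np.set_printoptions(precision=4,suppress=True)
(c0,i0),(c1,i1)=pickle.load(open("b.pkl","rb"))
f0=lambda u,v:(u/1.42,v/1.42+150); f1=lambda u,v:(u/1.42,v/1.42-30)
def near(c,f,L,Rt,E):
    a,b=cast(c,f(*L),.049)[:2],cast(c,f(*Rt),.049)[:2]; e=cast(c,f(*E),.049)[:2]
    d=b-a; n=np.array([d[1],-d[0]])/np.linalg.norm(d)  # toward +x
    print("len",np.linalg.norm(d),"delta long",np.degrees(np.arctan2(-d[0],d[1])),"delta end",np.degrees(np.arctan2((e-b)[1],(e-b)[0])),"centre",(a+b)/2+.066*n)
near(c0,f0,(283,76),(528,95),(503,230)); near(c1,f1,(281,341),(525,339),(517,486))
for n,c,f,l in(("g",c0,f0,[(388,132),(414,132),(385,214),(409,214)]),("s",c1,f1,[(387,386),(414,386),(388,471),(413,471)])):
    P=[cast(c,f(*p),.058)[:2] for p in l]; print(n,*P,"mid",(P[0]+P[1])/2,(P[2]+P[3])/2)
# colour-based: orange outer edge columns & tea lights
hsv=cv2.cvtColor(i0,cv2.COLOR_BGR2HSV); m=cv2.inRange(hsv,(35,60,60),(85,255,255))
for q in cv2.findContours(m,cv2.RETR_EXTERNAL,cv2.CHAIN_APPROX_SIMPLE)[0]:
    if cv2.contourArea(q)>300: (p,r)=cv2.minEnclosingCircle(q); print("tl",cast(c0,p,.018)[:2],r/355*(c0["eye"][2]-.018))
for c,im in ((c0,i0),(c1,i1)):
    m=cv2.inRange(cv2.cvtColor(im,cv2.COLOR_BGR2HSV),(3,150,100),(14,255,255)); P=[]
    for v in range(215,310,6):
        u=np.flatnonzero(m[v,320:390]); 
        if len(u): P.append(cast(c,(320+u.max()+.5,v),.049)[:2])
    P=np.array(P); k=np.polyfit(P[:,0],P[:,1],1); print("orange edge",np.degrees(np.arctan(k[0])),"y at x=.474",np.polyval(k,.474))
E
```

```text
len 0.1780742133923532 delta long -4.5968944570318 delta end -5.564680697711208 centre [ 0.4746 -0.1077]
len 0.17660896179303573 delta long 0.3775242315906625 delta end 1.2642786652981683 centre [0.4742 0.1102]
g [ 0.4413 -0.1156] [ 0.4413 -0.0967] [ 0.5091 -0.1183] [ 0.5091 -0.0998] mid [ 0.4413 -0.1061] [ 0.5091 -0.109 ]
s [0.4403 0.0981] [0.4404 0.1178] [0.5106 0.0983] [0.5106 0.1175] mid [0.4403 0.108 ] [0.5106 0.1079]
orange edge -4.5327049375952555 y at x=.474 -0.018388445418520763
orange edge 0.46887978203735986 y at x=.474 0.1976495504345622
```

Both tea lights are flat in their bays. Turning the tote would double any hand-eye error along x, so I'll take one cross-check with the camera turned 90°.

```bash
python3 - <<'E'
from h import *
import pickle
np.set_printoptions(precision=4,suppress=True)
ims=[]
for i,y in enumerate((.198,-.018)):
    manip.move_pose([.474,y,.24],down(-np.pi/2)); manip.sleep(.25)
    ims.append(snap("wrist",f"d{i}"))
pickle.dump(ims,open("d.pkl","wb")); print(manip.current_clock(),manip.current_q())
cv2.imwrite("pics/d.png",cv2.resize(np.hstack([m[140:340,130:430] for c,m in ims]),None,fx=1.33,fy=1.33,interpolation=cv2.INTER_CUBIC))
E
```

```text
31.8417 [ 0.2048  0.15   -0.2477  1.9667  0.0424  1.0298 -0.0597]
```

View pics/d.png

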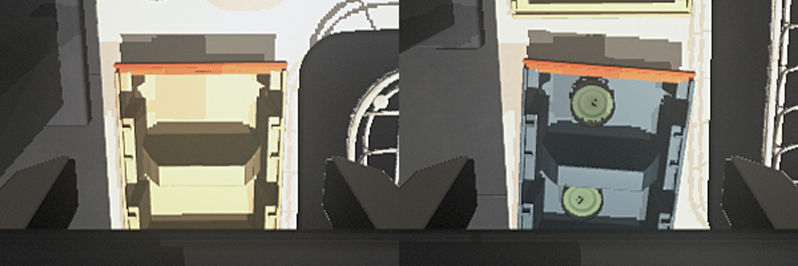

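```bash
python3 - <<'E'
from h import *
import pickle
np.set_printoptions(precision=4,suppress=True)
for n,(c,im) in zip(("sand","grey"),pickle.load(open("d.pkl","rb"))):
    m=cv2.inRange(cv2.cvtColor(im,cv2.COLOR_BGR2HSV),(3,120,90),(14,255,255)); m[:,:200]=m[:,:200]; 
    q=max(cv2.findContours(m,cv2.RETR_EXTERNAL,cv2.CHAIN_APPROX_NONE)[0],key=cv2.contourArea)
    P=np.array([cast(c,p,.049)[:2]*1000 for p in q[:,0].astype(float)],np.float32); r=cv2.minAreaRect(P)
    print(n,np.round(r[0],2),np.round(r[1],1),r[2]); print(np.round(cv2.boxPoints(r),1).tolist())
    # upper-body edges lower down: columns where tote borders
f=lambda u,v:(130+u/1.33-.3,140+v/1.33-.3)
c=pickle.load(open("d.pkl","rb"))
for k,off,L,Rr in((0,0,[(115,66),(125,228)],[(287,66),(283,228)]),(1,399,[(525,62),(518,228)],[(694,77),(669,228)])):
    print([cast(c[k][0],f(u-off,v),.049)[:2] for u,v in L+Rr])
E
```

```text
sand [474.21 193.55] [130.3   8.7] 0.903084933757782
[[409.0, 196.8000030517578], [409.1000061035156, 188.1999969482422], [539.4000244140625, 190.1999969482422], [539.2999877929688, 198.89999389648438]]
grey [481.6 -23. ] [  9.3 130.9] 85.67369842529297
[[416.0, -22.700000762939453], [546.5, -32.599998474121094], [547.2000122070312, -23.299999237060547], [416.70001220703125, -13.399999618530273]]
[array([0.4092, 0.1955]), array([0.41  , 0.0541]), array([0.5399, 0.1955]), array([0.5444, 0.0541])]
[array([ 0.4179, -0.0157]), array([ 0.4056, -0.1601]), array([ 0.5467, -0.027 ]), array([ 0.534 , -0.1597])]
```

Everything agrees to within 1 mm: sand centre (0.4747, 0.1078), grey centre (0.4747, -0.1078) at -4.5°. Next I'll lift the sand tote and turn it.

```bash
python3 - <<'E'
from h import *
np.set_printoptions(precision=3,suppress=True)
S=(.4747,.1078); G=(.4747,-.1078); dg=np.radians(-4.5)
manip.move_pose([*S,.14],down(.01)); manip.servo_line([*S,.032],vel=.12)
print(manip.current_force()); effector.close(f_grip=50); manip.sleep(.2)
print("gap",manip.current_finger_gap(),manip.current_gripper_force(),manip.current_clock())
f0=manip.current_force()
manip.servo_line([*S,.06],vel=.08); manip.sleep(.2); print("lift",manip.current_force()-f0,manip.current_wrist_torque(),manip.current_finger_gap())
manip.servo_line([S[0],S[1],.25],vel=.2)
manip.move_pose([.45,.05,.27],down(-np.pi/2)); print(manip.current_q(),manip.current_finger_gap())
manip.move_pose([.45,-.05,.27],down(-3.0)); print(manip.current_q())
manip.move_pose([*G,.2],down(-np.pi+dg)); manip.sleep(.3); print(manip.current_q(),manip.current_finger_gap(),manip.current_clock())
for n in("scene","side"): snap(n,"e_"+n)
a=cv2.imread("pics/e_scene.png")[130:330,180:460]; b=cv2.imread("pics/e_side.png")[130:330,180:460]
cv2.imwrite("pics/e.png",cv2.resize(np.hstack([a,b]),None,fx=1.42,fy=1.42))
E
```

```text
[-0.436 -0.349  0.167]
gap 0.02183177160872607 49.66818183660507 35.2667
lift [ 0.043  0.655 -0.162] [ 0.037 -0.027  0.02 ] 0.02150276296621587
[ 0.15   0.082 -0.336  1.973  0.03   1.093 -0.198] 0.02183593768461336
[ 0.215  0.074 -0.172  1.977  0.014  1.092 -1.39 ]
[ 0.264  0.212 -0.11   1.987  0.028  0.943 -1.508] 0.021978453623687545 40.2
```

View pics/e.png

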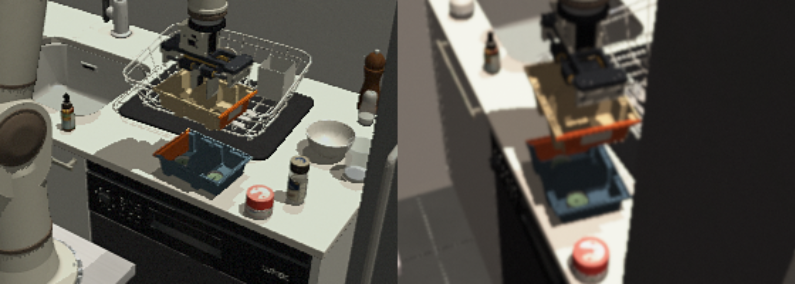

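The tote is held level and turned, with its orange end now over the plain end. I'll lower it in force-watched steps.

```bash
python3 - <<'E'
from h import *
np.set_printoptions(precision=2,suppress=True)
G=(.4747,-.1078)
manip.servo_line([*G,.095],vel=.1); manip.sleep(.3); f0=manip.current_force(); print(f0,manip.current_wrist_torque())
for z in (.088,.084,.081,.079,.077,.0755):
    manip.servo_line([*G,z],vel=.03); manip.sleep(.15); f=manip.current_force()-f0; print(z,manip.current_tool_pos()[2].round(4),f,manip.current_wrist_torque())
    if f[2]>12: break
print(manip.current_clock())
E
```

```text
[ 0.02  0.07 -2.33] [-0.02  0.16  0.03]
0.088 0.088 [-0.9   0.2   0.58] [-0.    0.12  0.02]
0.084 0.084 [ 0.3  -1.06  0.31] [-0.05  0.16 -0.02]
0.081 0.081 [ 0.15 -0.14 -0.23] [-0.02  0.19 -0.01]
0.079 0.079 [-0.4  -0.19  0.49] [-0.06  0.21  0.05]
0.077 0.077 [-0.24  0.85  0.54] [-0.03  0.17  0.02]
0.0755 0.0759 [-1.8   0.98  8.52] [ 0.01  0.52 -0.07]
44.3667
```

Contact came at TCP z≈0.076, so the underside is 44 mm up and the feet are in their seats. I'll release and check.

```bash
python3 - <<'E'
from h import *
import pickle
G=(.4747,-.1078)
effector.open_jaws(); manip.sleep(.2); manip.servo_line([*G,.2],vel=.2)
manip.move_pose([.42,-.06,.27],down(-np.pi/2)); manip.move_pose([.385,-.108,.27],down(0)); manip.sleep(.25)
w=snap("wrist","g_w"); s=snap("scene","g_s"); pickle.dump(w,open("g.pkl","wb")); print(manip.current_clock(),manip.current_q())
a=cv2.resize(w[1][150:330,130:430],None,fx=1.6,fy=1.6); b=cv2.resize(s[1][200:320,260:420],(384,288),interpolation=cv2.INTER_CUBIC)
cv2.imwrite("pics/g.png",cv2.resize(np.hstack([a,b]),None,fx=.92,fy=.92))
E
```

```text
49.8083 [ 0.46478247 -0.02892961 -0.2523785   2.08113928 -0.00818359  1.08846091
  1.78707339]
```

View pics/g.png

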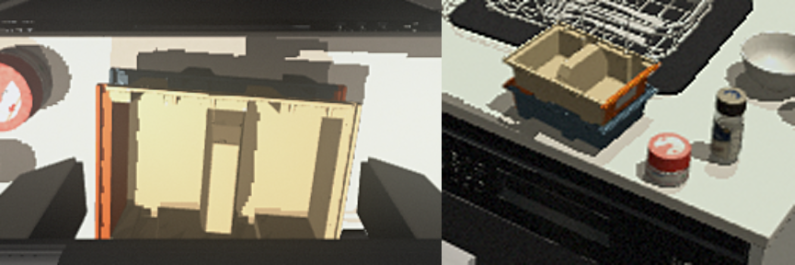

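```bash
python3 - <<'E'
from h import *
import pickle
np.set_printoptions(precision=4,suppress=True)
c,im=pickle.load(open("g.pkl","rb")); k=1.472
a,b=[cast(c,(130+u/k,150+v/k),.093)[:2] for u,v in((98,85),(359,102))]; d=b-a; n=np.array([d[1],-d[0]])/np.linalg.norm(d)
print(np.linalg.norm(d),np.degrees(np.arctan2(-d[0],d[1])),(a+b)/2+.066*n)
D=np.radians(-4.5); G=np.array([.4747,-.1078]); ax=np.array([-np.sin(D),np.cos(D)])
def put(p,yaw,h,sgn,drop,f):
    manip.move_pose([*p,.19],down(yaw)); manip.servo_line([*p,h],vel=.15); effector.close(f_grip=f); manip.sleep(.1)
    print("gap",manip.current_finger_gap(),manip.current_gripper_force(),manip.current_force())
    manip.servo_line([*p,.26],vel=.25); print("gap",manip.current_finger_gap())
    t=G+sgn*.045*ax
    manip.move_pose([*t,.26],down(-np.pi/2+D)); manip.servo_line([*t,.12],vel=.15)
    manip.servo_line([*t,h+.047+drop],vel=.05); manip.sleep(.4); print("gap",manip.current_finger_gap(),manip.current_force(),manip.current_tool_pos())
    effector.open_jaws(); manip.sleep(.2); manip.servo_line([*t,.27],vel=.2); print(manip.current_clock())
put(np.array([.504,-.327]),-.4,.050,-1,.0015,25)
w=snap("scene","j_s")
cv2.imwrite("pics/j.png",cv2.resize(w[1][180:320,240:420],None,fx=3,fy=3,interpolation=cv2.INTER_CUBIC))
E
```

```text
0.176061398162941 -3.8740025988213636 [ 0.4738 -0.1075]
gap 0.04062614222751983 24.99995917081833 [-0.1415  0.0407  0.2948]
gap 0.04052253404613688
gap 0.04022130316230014 [ 0.2268  0.2486 -1.4714] [ 0.4713 -0.1527  0.0987]
59.425
```

View pics/j.png

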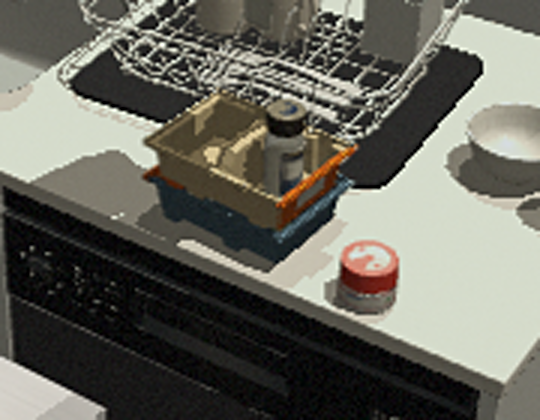

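The jar stands upright in the orange-end bay, at (285,145) in the crop, and the totes are square. Now the bottle.

```bash
python3 - <<'E'
from h import *
np.set_printoptions(precision=4,suppress=True)
D=np.radians(-4.5); G=np.array([.4747,-.1078]); ax=np.array([-np.sin(D),np.cos(D)])
p=np.array([.442,.2618]); h=.045; yaw=-np.pi/2
manip.move_pose([.43,.05,.27],down(yaw)); manip.move_pose([*p,.19],down(yaw)); manip.servo_line([*p,h],vel=.15); effector.close(f_grip=20); manip.sleep(.1)
print("gap",manip.current_finger_gap(),manip.current_gripper_force(),manip.current_force())
assert .029<manip.current_finger_gap()<.036
manip.servo_line([*p,.27],vel=.25); print("gap",manip.current_finger_gap())
t=G+.045*ax
manip.move_pose([*t,.27],down(-np.pi/2+D)); manip.servo_line([*t,.12],vel=.15)
manip.servo_line([*t,.096],vel=.05); manip.sleep(.4); print("gap",manip.current_finger_gap(),manip.current_force(),manip.current_tool_pos())
effector.open_jaws(); manip.sleep(.2); manip.servo_line([*t,.27],vel=.2); 
manip.move_pose([.38,.15,.3],down(-np.pi/2)); manip.sleep(.3); print(manip.current_clock())
s=snap("scene","k_s")[1][180:320,240:420]; d=snap("side","k_d")[1][200:340,200:380]
cv2.imwrite("pics/k.png",cv2.resize(np.hstack([s,d]),None,fx=2.2,fy=2.2,interpolation=cv2.INTER_CUBIC))
E
```

```text
gap 0.03156994231648952 19.99604626907967 [-0.1908 -0.0334  0.6613]
gap 0.031442859636173506
gap 0.031820455384399884 [ 0.2194 -0.8927 -0.8533] [ 0.4784 -0.063   0.0962]
71.4167
```

View pics/k.png

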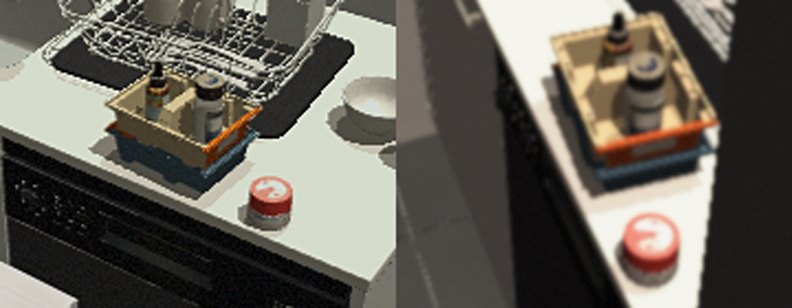

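Both bottles stand upright in separate bays, bottle at (158,92) and jar at (210,105). The stack is seated and the pot hasn't moved, so I'm handing in.

```bash
python3 -c "
from bench import manip
print(manip.hand_in(), manip.current_clock())"
```

```text
the job is handed in; nothing more can be done
the job is handed in; nothing more can be done
```

I handed the job in at about 71 s on the robot clock, but the hand-in gave no verdict: a tea light lies flat in each bay of the grey tote, the sand tote is seated on it orange over plain, the bottle and jar stand one per bay, and nothing touched the pot or egg timer.

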